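# Slide the power meter home against its stops on a radio operator's desk

## Task

The grey slope-fronted power meter has drifted out of its place on the radio desk. Push it along the table with the fingertips, without pinching it or lifting it off the table, until its back is flush against the aluminium rail and the end of its case is up against the yellow fin in the middle of the rail, on whichever side of the fin it stands. Leave everything else where it is, and take the hand away when done.

Things in the scene. Friction and masses are not known exactly. Their poses are not given: they have to be found in the camera images.
- rail: Fixed T-shaped stop. Aluminium rail 500 mm long, 12 thick, 40 high; yellow fin, 40 high, stands out from its middle towards the robot. Origin at table height on the rail's stop face (robot side), mid-length. x points behind the rail, y along it to the left, z up. Stop face: x = 0; fin: x -100 to 0, y -6 to +6 mm. A 4 mm high foot reaches 36 mm behind the face. Yaw up to 0.24 rad either way.
- meter: Power meter: loose grey case, 130 mm wide (y), 90 deep (x), 65 high, 0.4 to 0.8 kg, two dials on a black sloping face. Origin: centre of the underside. x points from front (dials) to back, y left, z up. Flat upright walls: back x = +45, ends y = +-65, front skirt x = -45 mm (34 high, slope above it). Starts left or right of the fin, clear of it and the rail, up to 0.35 rad out of square.
- meter_back (a point): Middle of the lower back edge of the meter, 45 mm behind its origin; same axes as the meter. When home, the meter's origin is 45 mm in front of the rail's stop face and 71 mm to the left or right of the rail's middle.
- handheld: Bystander: black handheld radio standing upright, 58 x 36 mm, 185 mm high with its stub aerial, on the other side of the fin from the meter. Origin: centre of its underside.
- adapter: Bystander: small brass coax adapter standing upright, 22 mm across, 38 mm high, just off the free end of the fin. Origin: centre of its underside.
- mug: Bystander: blue mug, 80 mm across, 92 mm high, standing on the right of the table. Origin: centre of its underside.
- key: Bystander: Morse paddle key, steel base 100 x 76 mm, 39 mm high with its red paddles, on the left of the table. Origin: centre of its underside.
- driver: Bystander: screwdriver with a red handle, about 200 mm long, lying behind the rail, roughly along it. Origin: under its middle.
Mind the look-alikes: they are no part of the job. Leave any pink look-alike of the meter alone.

How it is judged (in metres and radians):
At the end, for the whole second after the job is handed in: The meter stands flat on the table at rest, its back against the rail (gap under 5 mm, square to within 0.05 rad), its end against the fin (gap under 5 mm) on either side (x of meter_back in the frame of rail between -0.005 and 0.004 m and angle between the x axis of meter and the x axis of rail, either way round below 0.05 rad and (y of meter in the frame of rail between 0.064 and 0.076 m or y of meter in the frame of rail between -0.076 and -0.064 m) and height (world z) of meter below 0.004 m and angle between meter's own z axis and vertical below 0.04 rad and linear speed of meter below 0.01 m/s); the robot touches nothing.
It fails at once if the meter is lifted off the table or tipped (height (world z) of meter above 0.008 m or angle between meter's own z axis and vertical above 0.15 rad).
It fails at once if a bystander (handheld radio, adapter, mug, key or screwdriver) is moved more than 15 mm (distance of any of handheld, adapter, key, mug, driver from where it was at the start of the episode above 0.015 m).
It fails at once if a handheld radio, the adapter or the mug is knocked over (angle between any of handheld, adapter, mug's own z axis and vertical above 0.3 rad).
It also fails if it takes over 48 s, if anything falls off the work surface, if the arm or the gripper's body presses on something with over 40 N, if the wrist force passes 120 N, or if a joint passes its speed limit or range.

## Robot

A 6-joint arm with a two-finger parallel gripper is mounted at the origin on the work surface. World frame = base frame: x ahead of the robot, y to its left, z up, the work surface at z = 0. Lengths are in m, angles in degrees, forces in N, time in s.
With the tool pointing down it reaches from about 0.35 to 0.975 m from the base axis. Payload 4.9 kg.
Tool frame: the origin (TCP) lies midway between the tips of the shut fingers; the grasp point (between the pads) lies 19 mm behind it; z points along the fingers, y is the line along which they close (so a half turn about z gives the same grasp; the last joint's range is limited). The gripper opens to 85 mm and grips with 20 to 120 N. Pads are 22 mm wide; open, the fingers measure 114 mm over their backs; the gripper's body (76 mm by 85 mm) begins 54 mm behind the grasp point. The pads swing forward as they close: fully open they stand 13 mm farther back than shut.
Start: joints at [63.025, 3.019, 92.412, -0, 84.569, -6.818], TCP at [0.215, 0.587, 0.231] pointing down, gripper open.
Joint ranges: [-172.51, 172.51], [-57.92, 126.97], [3.15, 148.05], [-58.71, 238.71], [5.1, 150.11], [-179.66, 179.66]. Speed limits (degrees/s): [147.25, 147.25, 180, 180, 180, 180].

## Interface

Orientations are given as [roll, pitch, yaw] about the fixed x, y, z axes, in that order (R = Rz(yaw) Ry(pitch) Rx(roll)).
In Python, from cell import r, eyes, ticket, models gives the robot as it stands.
- The arm moves only by the tool play_rows, never from a script. Its argument "commands" is a list that holds one entry, the list of rows, each a list of 6 numbers: the shift along the tool's x, y, z in m, then the turn, a rotation vector about the tool's x, y, z in degrees. A call has exactly 5 rows; each row shifts and turns the commanded pose from where the row before left it, along the tool's axes as they then stand; what a row does not reach is not made up. A row lasts 1/12 s, in which the tool goes at most 41.7 mm and 7.16 degrees, less where a joint would pass 70% of its speed; a pose out of reach is approached as far as the arm can. A call is refused whole if a number of a shift passes 0.0417 or a number of a turn 7.16, either way. A call with a gripper value outside its range is refused whole. "gripper" is the closure, from -1 (fully open) to 1 (shut), set as the call begins (left out, the last holds). The fingers move at their own pace and stop on an object; "newtons" is the grip in N (left out, the last holds). Time passes only in rows, so rows that do not move let the fingers close, or fill a call up. It gives the time, the measured TCP pose, the force, the opening and the grip force at its end, in the units of the state.
- r.state(): the state, without advancing time (a new reading comes with each control period).
- eyes.grab_frame(name): name is "scene" or "top" or "wrist"; returns a dict with "pixels" (480x640x3 uint8, blue, green, red), "mtx" (3x3 intrinsics, pixels), "k1" (the pictures are not rectified: a ray, as slopes to the right and down, at radius r is drawn at 1 + k1 r^2 times it, then the intrinsics apply), "R" (3x3) and "t" (3): a world point X has camera coordinates R X + t. Camera axes: x right, y down, z forward; pixel columns grow to the right and rows downward; lengths in m; the calibration is good to about 2 mm. A picture is of the moment at which its call begins. There is no depth.
- ticket.finish_job(): hands the job in; it is judged then, once.
Trained networks look in the newest picture that a camera, given by its name, has taken for a name from the list of things; names that differ only in an ending like _2 or _b are one class to them, and where a whole thing is asked for, a point or a joint stands for the part that bears it (a point fixed in the world has none). Each returns a list of dicts, best first, with "score" (0 to 1); they miss things now and then, are a little off and sometimes report something else, mostly with a low value. They report only what shows in the picture. A call takes as long as a camera call. They do not tell look-alikes from the thing itself.
- models.find_in(target, camera): "at" ([x, y, z] in m, in world coordinates, good to about 4 mm: the middle of the surface that is visible of it).
- models.masks_of(target, camera): "mask" (480x640 bool, what is visible of it).
- models.tip_of(target, camera): "at" ([x, y, z] in m, in world coordinates, good to about 4 mm: a listed point, or the origin of a listed thing).
The state is a dict: "t": time; "joints": joint angles; "joint_vel": joint speeds; "effort": joint torques, N m; "position": TCP position; "eef_rot": TCP orientation; "force": force on the tool from outside, world axes, zero at the start; "torque": the same for the moment, N m; "opening": finger opening in m; "finger_force": force on a finger pad.
Only numpy, scipy, OpenCV 4.12 (cv2) and the standard library are available. Lean on these libraries where they do the work, as an engineer would, in place of code of your own. Each camera call takes 0.05 s, during which the arm holds its last target. There are 200 camera calls.

## Working session

There is one attempt and no reset: what is moved stays moved. The work goes in short steps, Python scripts to look and compute and a tool call to move; the robot and the scene stay as the last step left them, time stands still between calls to the robot, and variables do not carry over. Pictures are saved under pics/ and viewed, at most 10 in all, crops included, and the job is handed in when it is done.

Besides the shell and the picture viewer there is one more tool, called after "Call:" by a JSON object that holds its "method" and its "body", one argument or row to a line. play_rows: Moves the arm, as the interface text tells. Its arguments: {"type":"object","properties":{"commands":{"type":"array"},"gripper":{"type":"number"},"newtons":{"type":"number"}},"required":["commands"]}

```bash
mkdir -p pics
cat > h.py <<'E'
import numpy as np, cv2
from cell import r, eyes, ticket, models
def grab(c,fn=None):
    f=eyes.grab_frame(c)
    if fn: cv2.imwrite('pics/'+fn,f['pixels'])
    return f
def proj(f,X):
    c=(np.asarray(X,float).reshape(-1,3)@np.array(f['R']).T)+np.array(f['t'])
    s=c[:,:2]/c[:,2:]; s=s*(1+f['k1']*(s**2).sum(1,keepdims=True))
    K=np.array(f['mtx']); return s@K[:2,:2].T+K[:2,2]
def unproj(f,px,z):
    K=np.array(f['mtx']); d=np.linalg.solve(K[:2,:2],(np.asarray(px,float).reshape(-1,2)-K[:2,2]).T).T
    s=d.copy()
    for _ in range(20): s=d/(1+f['k1']*(s**2).sum(1,keepdims=True))
    R=np.array(f['R']);C=-R.T@np.array(f['t'])
    w=np.c_[s,np.ones(len(s))]@R
    return C+w*((z-C[2])/w[:,2])[:,None]
E
python3 - <<'E'
from h import *
np.set_printoptions(precision=3,suppress=True)
for c in ['top','scene']:
    f=grab(c,c+'0.png')
    for n in ['rail','meter','meter_back','handheld','adapter','mug','key','driver']:
        fn=models.tip_of
        for d in fn(n,c): print(c,n,round(d['score'],2),np.array(d['at']),proj(f,d['at'])[0].round())
print(r.state())
E
```

```text
top rail 0.97 [0.685 0.067 0.002] [304. 190.]
top meter 0.79 [ 0.579 -0.089  0.   ] [371. 236.]
top meter 0.67 [ 0.356 -0.223 -0.002] [431. 335.]
top meter_back 0.91 [ 0.392 -0.193 -0.001] [418. 319.]
top meter_back 0.54 [0.542 0.082 0.001] [296. 251.]
top meter_back 0.2 [ 0.567  0.242 -0.001] [226. 240.]
top handheld 0.95 [0.569 0.24  0.001] [227. 239.]
top adapter 0.72 [0.806 0.001 0.006] [333. 139.]
top adapter 0.42 [ 0.544  0.082 -0.   ] [297. 250.]
top mug 0.56 [ 0.405 -0.413  0.001] [514. 313.]
top key 0.69 [0.43  0.469 0.002] [122. 299.]
top driver 0.76 [ 0.804  0.003 -0.003] [332. 142.]
scene rail 0.9 [ 0.685  0.064 -0.004] [277. 281.]
scene rail 0.44 [ 0.543  0.081 -0.003] [334. 259.]
scene meter 0.95 [ 0.579 -0.086  0.   ] [279. 226.]
scene meter 0.76 [ 0.357 -0.222  0.003] [318. 170.]
scene meter_back 0.79 [ 0.395 -0.194  0.005] [313. 179.]
scene meter_back 0.63 [ 0.616 -0.108  0.003] [261. 226.]
scene handheld 0.76 [ 0.575  0.24  -0.001] [371. 306.]
scene handheld 0.39 [ 0.546  0.083 -0.002] [334. 259.]
scene adapter 0.54 [ 0.546  0.081 -0.   ] [333. 258.]
scene adapter 0.5 [ 0.576  0.238 -0.001] [370. 306.]
scene adapter 0.42 [0.802 0.003 0.002] [214. 286.]
scene mug 0.84 [ 0.403 -0.413 -0.002] [266. 148.]
scene key 0.84 [ 0.43   0.469 -0.004] [510. 346.]
scene key 0.38 [ 0.619 -0.107  0.003] [260. 227.]
scene driver 0.77 [0.802 0.003 0.002] [214. 286.]
{'t': 0.9, 'joints': array([63.025,  3.017, 92.413,  0.   , 84.569, -6.817]), 'joint_vel': array([ 0.014,  0.104,  0.02 ,  0.056,  0.055, -0.024]), 'effort': array([ -0.001, -39.369, -37.047,  -0.   ,   0.   ,  -0.   ]), 'position': array([0.215, 0.587, 0.231]), 'eef_rot': array([180.   ,  -0.   , 159.842]), 'force': array([-0.152,  0.438,  0.205]), 'torque': array([-0.043, -0.018, -0.06 ]), 'finger_force': 0.0, 'opening': 0.08531512152652736}
```

View pics/top0.png

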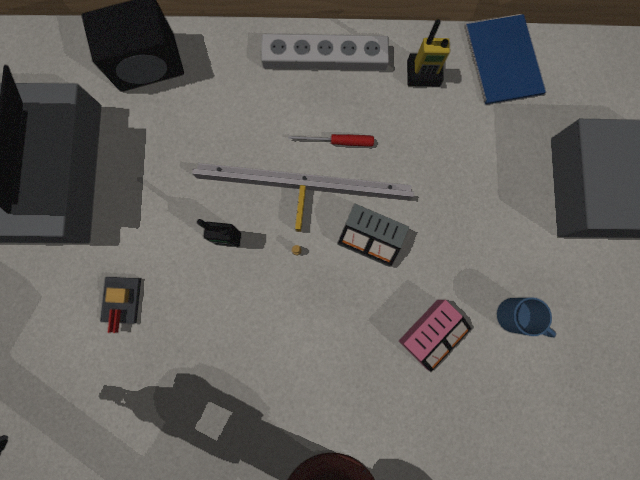

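View pics/scene0.png

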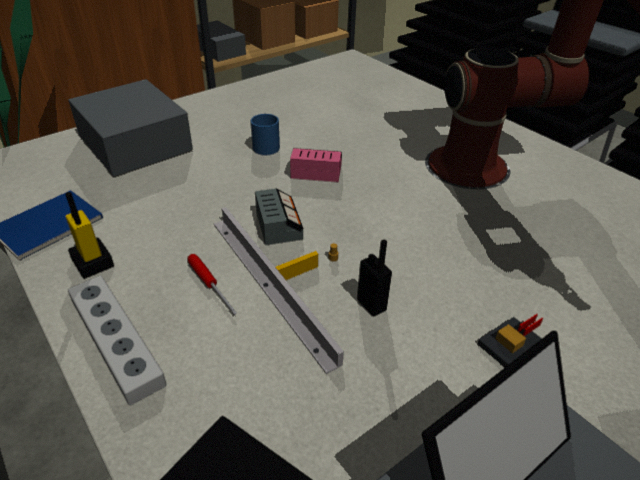

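The top view shows the grey meter at (374,235), right of the fin (302,205). Candidates for the meter are the grey one at (374,235), the pink look-alike at (436,335) and the big grey box at (598,178), so I choose the grey slope-fronted one. The adapter is at (296,250) and the handheld at (222,233).

```bash
cat >> h.py <<'E'
from scipy.optimize import minimize
def meterpts(p,s=0.02):
    x,y,a=p; q=np.array([[sx,sy,z] for sy in(-.065,.065) for sx,z in((-.045,0),(.045,0),(.045,.065),(s,.065),(-.045,.034))])
    c,S=np.cos(a),np.sin(a); return np.c_[x+c*q[:,0]-S*q[:,1],y+S*q[:,0]+c*q[:,1],q[:,2]]
def railpts(p):
    x,y,a=p; c,S=np.cos(a),np.sin(a); out=[]
    for b in ((0,.012,-.25,.25,0,.04),(-.1,0,-.006,.006,0,.04),(0,.036,-.25,.25,0,.004)):
        q=np.array([[i,j,k] for i in b[:2] for j in b[2:4] for k in b[4:]])
        out.append(np.c_[x+c*q[:,0]-S*q[:,1],y+S*q[:,0]+c*q[:,1],q[:,2]])
    return out
def fill(f,polys):
    m=np.zeros((480*4,640*4),np.uint8)
    for P in polys: cv2.fillConvexPoly(m,cv2.convexHull(((proj(f,P)+.5)*4).astype(np.int32)),255)
    return cv2.resize(m,(640,480),interpolation=cv2.INTER_AREA)/255.
def fit(fm,shape,p0):
    def cost(v):
        p=np.array([v[0],v[1],v[2]*10])/100
        return sum(np.abs(fill(f,shape(p))-m).sum() for f,m in fm)/sum(m.sum() for f,m in fm)
    v0=np.array([p0[0]*100,p0[1]*100,p0[2]*10])
    for sz in (1.,.4):
        s=minimize(cost,v0,method='Nelder-Mead',options=dict(initial_simplex=v0+sz*np.r_[np.zeros((1,3)),np.eye(3)],xatol=.01,fatol=1e-5)); v0=s.x
    return np.array([v0[0],v0[1],v0[2]*10])/100,s.fun
def mask(n,c,f,near):
    ds=models.masks_of(n,c); u=proj(f,near)[0]
    d=min(ds,key=lambda d:np.hypot(*(np.argwhere(d['mask']).mean(0)[::-1]-u))); return d['mask']
E
python3 - <<'E'
from h import *
np.set_printoptions(precision=4,suppress=True)
F={}
for c in ['top','scene']:
    f=grab(c); F[c]=(f,mask('meter',c,f,(.58,-.088,.03)),mask('rail',c,f,(.685,.065,.03)))
for cs in (['top'],['scene'],['top','scene']):
    pm=fit([F[c][:2] for c in cs],lambda p:[meterpts(p)],(.579,-.088,-.3))
    pr=fit([F[c][::2] for c in cs],railpts,(.685,.066,-.1))
    print(cs,'meter',pm,'rail',pr)
x,y,a=pr[0]; dx,dy=pm[0][:2]-(x,y); print('meter in rail',dx*np.cos(a)+dy*np.sin(a),-dx*np.sin(a)+dy*np.cos(a),pm[0][2]-a)
f=F['top'][0]; im=f['pixels'].copy()
for P,co in [(meterpts(pm[0]),(0,255,0))]+[(q,(0,0,255)) for q in railpts(pr[0])]:
    cv2.polylines(im,[cv2.convexHull(proj(f,P).round().astype(np.int32))],1,co,1)
cv2.imwrite('pics/fit.png',cv2.resize(im[130:290,180:440],None,fx=3,fy=3,interpolation=cv2.INTER_NEAREST))
E
```

```text
['top'] meter (array([ 0.5749, -0.0857, -0.3943]), np.float64(0.04076406568701892)) rail (array([ 0.6873,  0.0702, -0.0965]), np.float64(0.0838165692240385))
['scene'] meter (array([ 0.5777, -0.0887, -0.4121]), np.float64(0.050487318214957215)) rail (array([ 0.6905,  0.0684, -0.0981]), np.float64(0.04740048679456362))
['top', 'scene'] meter (array([ 0.5764, -0.0871, -0.3981]), np.float64(0.06316340987014729)) rail (array([ 0.6891,  0.0691, -0.099 ]), np.float64(0.08617191986182134))
meter in rail -0.09669107208451454 -0.16661474940001852 -0.2990731025523019
```

View pics/fit.png

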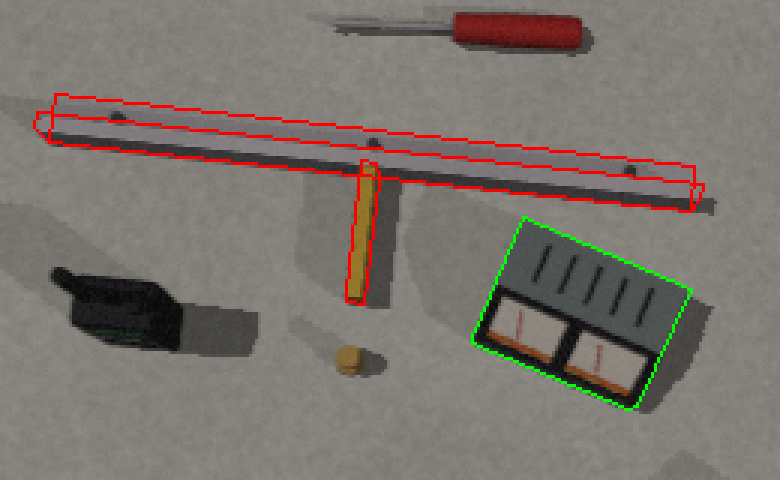

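The fit overlay hugs the meter, with its outline spanning (337–411, 202–267) in the full top picture. The rail is near (0.689, 0.070) with yaw −0.098. The meter needs about +52 mm in x, +96 mm in y and +0.30 rad in the rail frame. I'll move in front of it with the fingers open and parallel to the rail.

Call:
{"method": "play_rows", "body": {
  "commands": [
    [[-0.023, -0.0262, 0, 0, 0, 0], [-0.023, -0.0262, 0, 0, 0, 0], [-0.023, -0.0262, 0, 0, 0, 0], [-0.023, -0.0262, 0, 0, 0, 0], [-0.023, -0.0262, 0, 0, 0, 0]]
  ],
  "gripper": -1
}}

```text
t: 1.62
position: [0.2784, 0.4227, 0.2313]
eef_rot: [180.0, 0.0, 159.9]
force: [0.5, 0.1, 0.1]
opening: 0.0853
finger_force: 0.0
```

Call:
{"method": "play_rows", "body": {
  "commands": [
    [[-0.023, -0.0262, 0, 0, 0, 0], [-0.023, -0.0262, 0, 0, 0, 0], [-0.023, -0.0262, 0, 0, 0, 0], [-0.023, -0.0262, 0, 0, 0, 0], [-0.023, -0.0262, 0, 0, 0, 0]]
  ]
}}

```text
t: 2.03
position: [0.3412, 0.26, 0.2316]
eef_rot: [180.0, 0.0, 159.9]
force: [-0.1, -0.2, -0.1]
opening: 0.0856
finger_force: 0.0
```

Call:
{"method": "play_rows", "body": {
  "commands": [
    [[-0.023, -0.0262, 0, 0, 0, 0], [-0.023, -0.0262, 0, 0, 0, 0], [-0.023, -0.0262, 0, 0, 0, 0], [-0.023, -0.0262, 0, 0, 0, 0], [-0.023, -0.0262, 0, 0, 0, 0]]
  ]
}}

```text
t: 2.45
position: [0.4041, 0.0972, 0.2317]
eef_rot: [180.0, 0.1, 159.8]
force: [0.4, 0.7, -0.1]
opening: 0.0856
finger_force: 0.0
```

Call:
{"method": "play_rows", "body": {
  "commands": [
    [[-0.023, -0.0262, 0, 0, 0, 0], [-0.023, -0.0262, 0, 0, 0, 0], [-0.023, -0.0262, 0, 0, 0, 0], [-0.023, -0.0262, 0, 0, 0, 0], [-0.023, -0.0262, 0, 0, 0, 0]]
  ]
}}

```text
t: 2.87
position: [0.467, -0.0656, 0.2316]
eef_rot: [180.0, 0.1, 159.8]
force: [-0.7, 0.6, 0.4]
opening: 0.0854
finger_force: 0.0
```

Call:
{"method": "play_rows", "body": {
  "commands": [
    [[0, 0, 0.025, 0, 0, -2.9], [0, 0, 0.025, 0, 0, -2.9], [0, 0, 0.025, 0, 0, -2.9], [0, 0, 0.025, 0, 0, -2.9], [0, 0, 0.025, 0, 0, -2.9]]
  ]
}}

```text
t: 3.28
position: [0.4666, -0.0639, 0.1054]
eef_rot: [-180.0, 0.0, 174.5]
force: [-0.9, -0.5, -0.4]
opening: 0.0853
finger_force: 0.0
```

Call:
{"method": "play_rows", "body": {
  "commands": [
    [[0, 0, 0.02, 0, 0, 0], [0, 0, 0.02, 0, 0, 0], [0, 0, 0.02, 0, 0, 0], [0, 0, 0.02, 0, 0, 0], [0, 0, 0.019, 0, 0, 0]]
  ]
}}

```text
t: 3.7
position: [0.4666, -0.0637, 0.0064]
eef_rot: [-180.0, 0.0, 174.3]
force: [1.0, 0.6, -0.5]
opening: 0.0855
finger_force: 0.0
```

Call:
{"method": "play_rows", "body": {
  "commands": [
    [[-0.01, 0, 0, 0, 0, 0], [-0.01, 0, 0, 0, 0, 0], [-0.01, 0, 0, 0, 0, 0], [-0.008, 0, 0, 0, 0, 0], [-0.008, 0, 0, 0, 0, 0]]
  ]
}}

```text
t: 4.12
position: [0.5142, -0.0688, 0.0089]
eef_rot: [-179.9, 0.0, 174.3]
force: [-4.8, -1.3, 2.7]
opening: 0.0856
finger_force: 1.9
```

Call:
{"method": "play_rows", "body": {
  "commands": [
    [[-0.006, 0, 0, 0, 0, 0], [-0.006, 0, 0, 0, 0, 0], [-0.006, 0, 0, 0, 0, 0], [-0.006, 0, 0, 0, 0, 0], [-0.006, 0, 0, 0, 0, 0]]
  ]
}}

```text
t: 4.53
position: [0.5426, -0.0714, 0.0073]
eef_rot: [-180.0, -0.0, 174.3]
force: [-4.9, -2.4, 2.8]
opening: 0.0853
finger_force: 2.0
```

```bash
cat > look.py <<'E'
from h import *
import sys
np.set_printoptions(precision=4,suppress=True)
R=np.array([.689,.0705,-.098])
def inrail(p):
    d=np.array(p[:2])-R[:2]; c,s=np.cos(R[2]),np.sin(R[2]); return np.array([d[0]*c+d[1]*s,-d[0]*s+d[1]*c])
st=r.state(); print('tcp rail',inrail(st['position']),st['position'][2],st['force'])
f=grab('top'); fs=grab('scene',sys.argv[1])
for c,ff in (('top',f),('scene',fs)):
    try:
        m=mask('meter',c,ff,eval(sys.argv[2])); p,e=fit([(ff,m)],lambda p:[meterpts(p)],eval(sys.argv[2])[:2]+(-.15,))
        print(c,p,e,'in rail',inrail(p),p[2]-R[2])
    except Exception as x: print(c,x)
E
python3 look.py s1.png "(.59,-.08,.03)"
```

```text
tcp rail [-0.1318 -0.1556] 0.007324265494186879 [-4.9316 -2.4479  2.8478]
top [ 0.6107 -0.0806 -0.2311] 5.124794007490637 in rail [-0.0631 -0.1581] -0.13309947503956582
scene [ 0.605  -0.0836 -0.2167] 0.0491928029793153 in rail [-0.0685 -0.1616] -0.11869768281404444
```

View pics/s1.png

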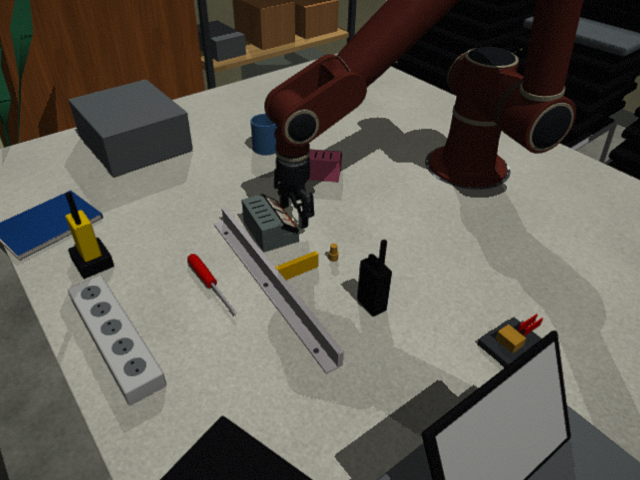

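The meter at (270,220) is turning square as it is pushed, and the bystanders are untouched. I'll continue to the rail.

Call:
{"method": "play_rows", "body": {
  "commands": [
    [[-0.005, 0, 0, 0, 0, 0], [-0.005, 0, 0, 0, 0, 0], [-0.005, 0, 0, 0, 0, 0], [-0.005, 0, 0, 0, 0, 0], [-0.005, 0, 0, 0, 0, 0]]
  ]
}}

```text
t: 5.15
position: [0.5673, -0.0735, 0.0071]
eef_rot: [180.0, -0.0, 174.4]
force: [-3.8, -0.3, 0.8]
opening: 0.0853
finger_force: 1.7
```

Call:
{"method": "play_rows", "body": {
  "commands": [
    [[-0.001, 0, 0, 0, 0, 0], [-0.001, 0, 0, 0, 0, 0], [-0.001, 0, 0, 0, 0, 0], [-0.001, 0, 0, 0, 0, 0], [-0.001, 0, 0, 0, 0, 0]]
  ]
}}

```text
t: 5.57
position: [0.5719, -0.074, 0.0073]
eef_rot: [180.0, -0.0, 174.3]
force: [-3.2, -0.0, 1.1]
opening: 0.0853
finger_force: 2.1
```

Call:
{"method": "play_rows", "body": {
  "commands": [
    [[0.03, 0, 0, 0, 0, 0], [0, 0, -0.03, 0, 0, 0], [0, 0, -0.03, 0, 0, 0], [0, 0, -0.03, 0, 0, 0], [0, 0, -0.03, 0, 0, 0]]
  ]
}}

```text
t: 5.98
position: [0.5429, -0.0712, 0.1289]
eef_rot: [-180.0, 0.2, 174.3]
force: [-0.6, -0.3, 0.1]
opening: 0.0856
finger_force: 0.0
```

Call:
{"method": "play_rows", "body": {
  "commands": [
    [[-0.017, -0.0242, 0, 0, 0, 0], [-0.017, -0.0242, 0, 0, 0, 0], [-0.017, -0.0242, 0, 0, 0, 0], [-0.017, -0.0242, 0, 0, 0, 0], [-0.017, -0.0242, 0, 0, 0, 0]]
  ]
}}

```text
t: 6.4
position: [0.6167, -0.2015, 0.128]
eef_rot: [-180.0, 0.2, 174.3]
force: [0.7, 0.0, -0.0]
opening: 0.0856
finger_force: 0.0
```

Call:
{"method": "play_rows", "body": {
  "commands": [
    [[0, 0, 0, 0, 0, 6], [0, 0, 0, 0, 0, 6], [0, 0, 0, 0, 0, 6], [0, 0, 0, 0, 0, 6], [0, 0, 0, 0, 0, 6]]
  ],
  "gripper": 0
}}

```text
t: 6.82
position: [0.616, -0.2005, 0.1277]
eef_rot: [179.9, 0.2, 144.0]
force: [0.0, -0.1, 0.0]
opening: 0.0424
finger_force: 0.0
```

Call:
{"method": "play_rows", "body": {
  "commands": [
    [[0, 0, 0, 0, 0, 6], [0, 0, 0, 0, 0, 6], [0, 0, 0, 0, 0, 6], [0, 0, 0, 0, 0, 6], [0, 0, 0, 0, 0, 6]]
  ]
}}

```text
t: 7.23
position: [0.6161, -0.2003, 0.1278]
eef_rot: [179.9, 0.1, 114.0]
force: [-0.4, -0.9, -0.6]
opening: 0.0426
finger_force: 0.0
```

Call:
{"method": "play_rows", "body": {
  "commands": [
    [[0, 0, 0, 0, 0, 6], [0, 0, 0, 0, 0, 6], [0, 0, 0, 0, 0, 6], [0, 0, 0, 0, 0, 6], [0, 0, 0, 0, 0, 6]]
  ]
}}

```text
t: 7.65
position: [0.616, -0.2003, 0.1278]
eef_rot: [179.8, 0.0, 84.0]
force: [0.1, 0.1, 0.1]
opening: 0.0429
finger_force: 0.0
```

```bash
python3 look.py s2.png "(.635,-.08,.03)"
```

```text
tcp rail [-0.0461 -0.2767] 0.12778454039033393 [0.0731 0.0591 0.058 ]
top min() iterable argument is empty
scene [ 0.629  -0.0815 -0.1471] 0.19852520513505753 in rail [-0.0448 -0.1571] -0.049059968075704535
```

Call:
{"method": "play_rows", "body": {
  "commands": [
    [[0, -0.002, 0.023, 0, 0, -0.4], [0, 0, 0.023, 0, 0, 0], [0, 0, 0.023, 0, 0, 0], [0, 0, 0.023, 0, 0, 0], [0, 0, 0.023, 0, 0, 0]]
  ]
}}

```text
t: 8.27
position: [0.6134, -0.1999, 0.0115]
eef_rot: [179.9, 0.0, 84.9]
force: [-0.5, 0.2, 0.1]
opening: 0.0424
finger_force: 0.0
```

Call:
{"method": "play_rows", "body": {
  "commands": [
    [[0.01, 0, 0, 0, 0, 0], [0.009, 0, 0, 0, 0, 0], [0.008, 0, 0, 0, 0, 0], [0.007, 0, 0, 0, 0, 0], [0.006, 0, 0, 0, 0, 0]]
  ]
}}

```text
t: 8.68
position: [0.6182, -0.1592, 0.0146]
eef_rot: [179.8, 0.1, 84.8]
force: [0.5, 0.1, 0.3]
opening: 0.0429
finger_force: 0.0
```

Call:
{"method": "play_rows", "body": {
  "commands": [
    [[0.006, 0, 0, 0, 0, 0], [0.006, 0, 0, 0, 0, 0], [0.006, 0, 0, 0, 0, 0], [0.006, 0, 0, 0, 0, 0], [0.006, 0, 0, 0, 0, 0]]
  ]
}}

```text
t: 9.1
position: [0.6199, -0.1305, 0.0132]
eef_rot: [179.9, 0.1, 84.7]
force: [-0.9, -5.2, 2.4]
opening: 0.0428
finger_force: 1.2
```

```bash
python3 look.py s3.png "(.635,-.05,.03)"
```

```text
tcp rail [-0.0491 -0.2068] 0.013214775566191921 [-0.8639 -5.245   2.3864]
top [ 0.6269 -0.0433 -0.0353] 0.4044664003496681 in rail [-0.0507 -0.1194] 0.06274759706980641
scene [ 0.6263 -0.054  -0.0864] 0.15938453666648392 in rail [-0.0502 -0.13  ] 0.011634869187031105
```

View pics/s3.png

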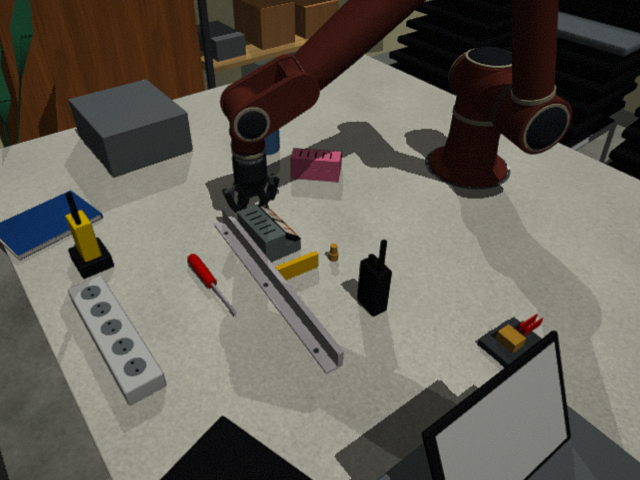

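The meter at (268,230) is sliding along the rail towards the fin at (298,264), with the adapter at (334,253) clear. I'll continue.

Call:
{"method": "play_rows", "body": {
  "commands": [
    [[0.008, 0, 0, 0, 0, 0], [0.008, 0, 0, 0, 0, 0], [0.008, 0, 0, 0, 0, 0], [0.008, 0, 0, 0, 0, 0], [0.008, 0, 0, 0, 0, 0]]
  ]
}}

```text
t: 9.72
position: [0.6227, -0.089, 0.0118]
eef_rot: [-179.9, -0.0, 84.8]
force: [-0.5, -1.5, -0.3]
opening: 0.0428
finger_force: 0.5
```

Call:
{"method": "play_rows", "body": {
  "commands": [
    [[0.003, 0, 0, 0, 0, 0], [0.003, 0, 0, 0, 0, 0], [0.003, 0, 0, 0, 0, 0], [0.003, 0, 0, 0, 0, 0], [0.003, 0, 0, 0, 0, 0]]
  ]
}}

```text
t: 10.13
position: [0.6241, -0.0765, 0.0124]
eef_rot: [-180.0, 0.2, 84.8]
force: [-4.3, -14.8, 1.8]
opening: 0.0424
finger_force: 1.6
```

Call:
{"method": "play_rows", "body": {
  "commands": [
    [[0.0015, 0, 0, 0, 0, 0], [0.001, 0, 0, 0, 0, 0], [0.001, 0, 0, 0, 0, 0], [0.001, 0, 0, 0, 0, 0], [0.001, 0, 0, 0, 0, 0]]
  ]
}}

```text
t: 10.55
position: [0.624, -0.0764, 0.0131]
eef_rot: [-179.9, 0.7, 84.7]
force: [-8.4, -26.2, 3.1]
opening: 0.0428
finger_force: 3.6
```

Call:
{"method": "play_rows", "body": {
  "commands": [
    [[-0.015, 0, 0, 0, 0, 0], [-0.022, 0, 0, 0, 0, 0], [0, 0, -0.039, 0, 0, 0], [0, 0, -0.039, 0, 0, 0], [0, 0, -0.039, 0, 0, 0]]
  ]
}}

```text
t: 10.97
position: [0.6208, -0.1066, 0.1299]
eef_rot: [-179.9, -0.1, 84.7]
force: [1.0, 0.4, 0.6]
opening: 0.0425
finger_force: 0.0
```

Call:
{"method": "play_rows", "body": {
  "commands": [
    [[0.021, -0.021, 0, 0, 0, 0], [0.021, -0.021, 0, 0, 0, 0], [0.021, -0.021, 0, 0, 0, 0], [0.021, -0.021, 0, 0, 0, 0], [0.021, -0.021, 0, 0, 0, 0]]
  ]
}}

```text
t: 11.38
position: [0.5258, 0.0088, 0.1297]
eef_rot: [180.0, -0.1, 84.7]
force: [-0.7, 0.5, 0.6]
opening: 0.0426
finger_force: 0.0
```

Call:
{"method": "play_rows", "body": {
  "commands": [
    [[0, 0, 0, 0, 0, -6], [0, 0, 0, 0, 0, -6], [0, 0, 0, 0, 0, -6], [0, 0, 0, 0, 0, -6], [0, 0, 0, 0, 0, -6]]
  ],
  "gripper": -0.4
}}

```text
t: 11.8
position: [0.5267, 0.0081, 0.1297]
eef_rot: [179.9, -0.0, 115.0]
force: [0.5, 0.2, -0.2]
opening: 0.0598
finger_force: 0.0
```

Call:
{"method": "play_rows", "body": {
  "commands": [
    [[0, 0, 0, 0, 0, -6], [0, 0, 0, 0, 0, -6], [0, 0, 0, 0, 0, -6], [0, 0, 0, 0, 0, -6], [0, 0, 0, 0, 0, -6]]
  ]
}}

```text
t: 12.22
position: [0.5267, 0.0079, 0.1296]
eef_rot: [179.9, -0.0, 145.0]
force: [0.1, 0.1, 0.7]
opening: 0.0594
finger_force: 0.0
```

Call:
{"method": "play_rows", "body": {
  "commands": [
    [[0, 0, 0, 0, 0, -6], [0, 0, 0, 0, 0, -6], [0, 0, 0, 0, 0, -6], [0, 0, 0, 0, 0, -6], [0, 0, 0, 0, 0, -6]]
  ]
}}

```text
t: 12.63
position: [0.5267, 0.008, 0.1296]
eef_rot: [179.9, 0.0, 175.0]
force: [-1.0, -0.1, 1.0]
opening: 0.0602
finger_force: 0.0
```

```bash
python3 look.py s4.png "(.64,0,.03)"; python3 -c "
from h import *
grab('wrist','w4.png')"
```

```text
tcp rail [-0.1554 -0.0781] 0.12964648745078758 [-1.0076 -0.1211  0.9652]
top [ 0.6377 -0.0007  0.0308] 2.2948591800356506 in rail [-0.0441 -0.0759] 0.12879914435689357
scene [ 1.02   -1.301   0.1832] 1.0 in rail [ 0.4636 -1.3325] 0.2811961591220849
```

View pics/w4.png

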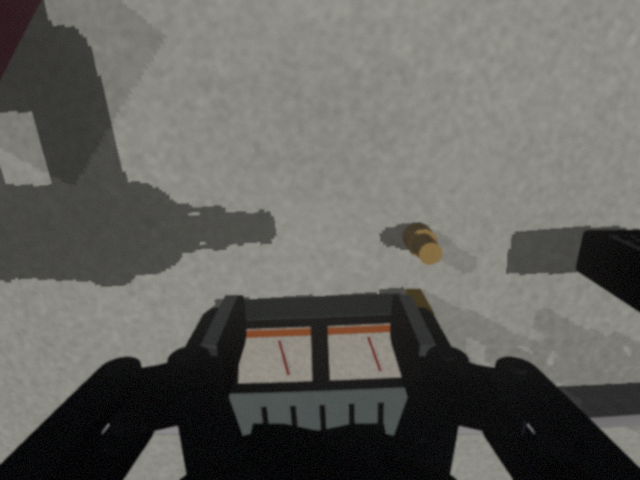

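The wrist view shows the meter square in front of the fingers, its dials at (320,355). The adapter at (425,245) is clear of the left finger. I'll descend and push the front flush.

Call:
{"method": "play_rows", "body": {
  "commands": [
    [[0, 0, 0.024, 0, 0, 0.6], [0, 0, 0.024, 0, 0, 0], [0, 0, 0.024, 0, 0, 0], [0, 0, 0.024, 0, 0, 0], [0, 0, 0.023, 0, 0, 0]]
  ]
}}

```text
t: 13.3
position: [0.5265, 0.0076, 0.0093]
eef_rot: [180.0, 0.0, 174.0]
force: [0.6, 0.5, -0.1]
opening: 0.0598
finger_force: 0.0
```

Call:
{"method": "play_rows", "body": {
  "commands": [
    [[-0.01, 0, 0, 0, 0, 0], [-0.01, 0, 0, 0, 0, 0], [-0.009, 0, 0, 0, 0, 0], [-0.006, 0, 0, 0, 0, 0], [-0.004, 0, 0, 0, 0, 0]]
  ]
}}

```text
t: 13.72
position: [0.5684, 0.0031, 0.0127]
eef_rot: [-180.0, 0.2, 174.1]
force: [-0.2, 0.1, 0.2]
opening: 0.06
finger_force: 0.0
```

Call:
{"method": "play_rows", "body": {
  "commands": [
    [[-0.003, 0, 0, 0, 0, 0], [-0.003, 0, 0, 0, 0, 0], [-0.003, 0, 0, 0, 0, 0], [-0.002, 0, 0, 0, 0, 0], [-0.002, 0, 0, 0, 0, 0]]
  ]
}}

```text
t: 14.13
position: [0.5767, 0.0028, 0.0101]
eef_rot: [180.0, -0.3, 174.2]
force: [-8.8, 3.4, 7.6]
opening: 0.0599
finger_force: 4.6
```

Call:
{"method": "play_rows", "body": {
  "commands": [
    [[-0.001, 0, 0, 0, 0, 0], [-0.001, 0, 0, 0, 0, 0], [-0.001, 0, 0, 0, 0, 0], [-0.001, 0, 0, 0, 0, 0], [-0.001, 0, 0, 0, 0, 0]]
  ]
}}

```text
t: 14.55
position: [0.5794, 0.0036, 0.0101]
eef_rot: [179.8, -0.6, 174.2]
force: [-15.8, 6.6, 13.8]
opening: 0.0595
finger_force: 7.9
```

```bash
python3 look.py s5.png "(.64,0,.03)"
```

```text
tcp rail [-0.1025 -0.0773] 0.010060743202593845 [-15.7701   6.5584  13.7724]
top [0.634  0.0064 0.1264] 1.947931510632422 in rail [-0.0485 -0.0692] 0.2244454180109831
scene [ 0.6218 -0.0309 -0.1296] 0.337404150849529 in rail [-0.057  -0.1074] -0.03161065108907271
```

Call:
{"method": "play_rows", "body": {
  "commands": [
    [[-0.001, 0, 0, 0, 0, 0], [-0.001, 0, 0, 0, 0, 0], [-0.001, 0, 0, 0, 0, 0], [0, 0, 0, 0, 0, 0], [0, 0, 0, 0, 0, 0]]
  ]
}}

```text
t: 15.17
position: [0.5796, 0.0038, 0.0099]
eef_rot: [179.9, -1.0, 174.3]
force: [-24.3, 4.3, 20.8]
opening: 0.0599
finger_force: 12.7
```

Call:
{"method": "play_rows", "body": {
  "commands": [
    [[0.006, 0, 0, 0, 0, 0], [0.012, 0, 0, 0, 0, 0], [0.02, 0, 0, 0, 0, 0], [0, 0, -0.04, 0, 0, 0], [0, 0, -0.04, 0, 0, 0]]
  ]
}}

```text
t: 15.58
position: [0.5435, 0.0059, 0.0866]
eef_rot: [180.0, -0.6, 174.1]
force: [0.8, -0.7, 0.5]
opening: 0.0597
finger_force: 0.0
```

Call:
{"method": "play_rows", "body": {
  "commands": [
    [[0, 0, -0.04, 0, 0, 0], [0.036, 0, 0, 0, 0, 0], [0.036, 0, 0, 0, 0, 0], [0.036, 0, 0, 0, 0, 0], [0, 0, 0, 0, 0, 0]]
  ]
}}

```text
t: 16.0
position: [0.4344, 0.0173, 0.1275]
eef_rot: [180.0, -0.3, 174.2]
force: [-0.6, 0.8, -1.4]
opening: 0.06
finger_force: 0.0
```

```bash
python3 look.py s6.png "(.64,0,.03)"
python3 - <<'E'
from h import *
f=grab('top'); s=grab('scene'); 
a=cv2.resize(f['pixels'][130:280,230:430],(800,600),interpolation=cv2.INTER_CUBIC)
cv2.imwrite('pics/t6.png',a)
cv2.imwrite('pics/c6.png',cv2.resize(s['pixels'][170:320,200:400],(800,600),interpolation=cv2.INTER_CUBIC))
for c,ff in (('top',f),('scene',s)):
    print(c,[fit([(ff,mask('rail',c,ff,(.685,.065,.03)))],lambda p:railpts(p)+[meterpts(P)] if 0 else railpts(p),(.689,.07,-.1)) for P in [0]])
    for n in ['handheld','adapter','mug','key','driver']: print(n,[(round(d['score'],2),np.round(d['at'],3)) for d in models.tip_of(n,c)[:1]])
E
```

```text
tcp rail [-0.2481 -0.0778] 0.12750124839862792 [-0.5689  0.8216 -1.4491]
top [ 0.6354  0.001  -0.0856] 0.023853050513885855 in rail [-0.0465 -0.0744] 0.012384585855073765
scene [ 0.6208 -0.032  -0.1393] 0.4088887363580204 in rail [-0.0579 -0.1087] -0.04132390895696794
top [(array([ 0.6874611 ,  0.07050876, -0.09061412]), np.float64(0.2058470689046827))]
handheld [(0.94, array([ 0.568,  0.24 , -0.001]))]
adapter [(0.41, array([ 0.544,  0.08 , -0.004]))]
mug [(0.93, array([ 0.405, -0.413, -0.   ]))]
key []
driver [(0.58, array([ 0.804,  0.002, -0.   ]))]
scene [(array([ 0.69005323,  0.06801676, -0.09475565]), np.float64(0.03828787505873403))]
handheld [(0.73, array([0.575, 0.239, 0.003]))]
adapter [(0.53, array([ 0.402, -0.41 ,  0.   ]))]
mug [(0.92, array([ 0.398, -0.414,  0.001]))]
key [(0.58, array([ 0.43 ,  0.464, -0.003]))]
driver [(0.75, array([ 0.801,  0.004, -0.   ]))]
```

View pics/t6.png

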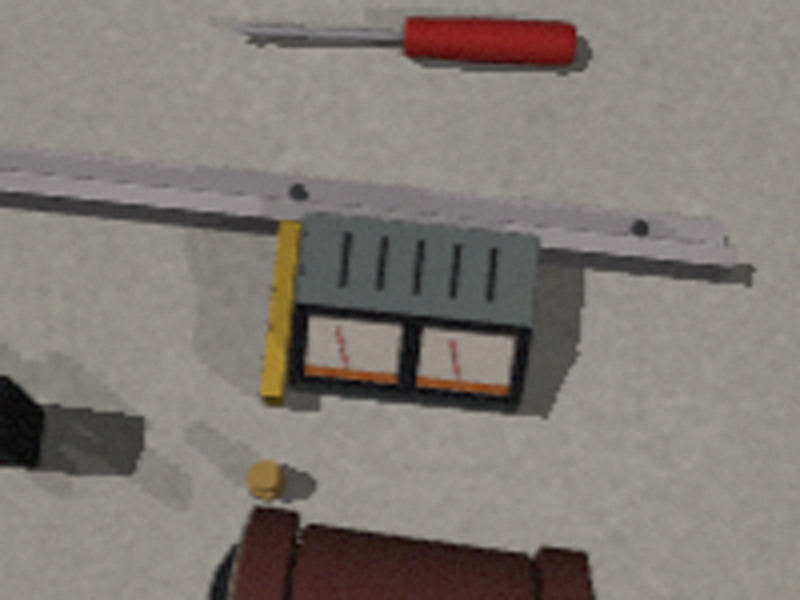

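View pics/c6.png

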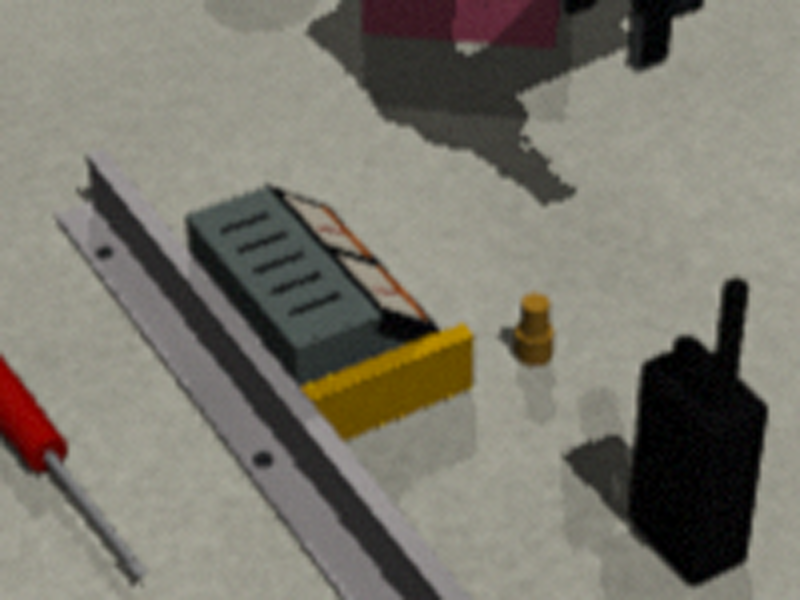

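The top crop shows the meter at (415,310) square to the rail, but a gap of about 3 mm may remain to the fin at (283,310). The scene crop agrees that it is nearly home, and the bystanders have not moved. I'll do one more end push, then confirm the back.

Call:
{"method": "play_rows", "body": {
  "commands": [
    [[-0.02, -0.011, 0, 0, 0, 0], [-0.02, -0.011, 0, 0, 0, 0], [-0.02, -0.011, 0, 0, 0, 0], [-0.02, -0.011, 0, 0, 0, 0], [-0.02, -0.011, 0, 0, 0, 0]]
  ]
}}

```text
t: 17.32
position: [0.5357, -0.0493, 0.1302]
eef_rot: [180.0, -0.0, 174.1]
force: [-0.8, 0.6, 1.1]
opening: 0.0598
finger_force: 0.0
```

Call:
{"method": "play_rows", "body": {
  "commands": [
    [[-0.02, -0.011, 0, 0, 0, 0], [-0.02, -0.011, 0, 0, 0, 0], [-0.02, -0.011, 0, 0, 0, 0], [-0.02, -0.011, 0, 0, 0, 0], [-0.02, -0.011, 0, 0, 0, 0]]
  ]
}}

```text
t: 17.73
position: [0.6296, -0.1143, 0.1301]
eef_rot: [180.0, -0.0, 174.1]
force: [0.1, -0.6, -1.1]
opening: 0.0596
finger_force: 0.0
```

Call:
{"method": "play_rows", "body": {
  "commands": [
    [[0, 0, 0, 0, 0, 6], [0, 0, 0, 0, 0, 6], [0, 0, 0, 0, 0, 6], [0, 0, 0, 0, 0, 6], [0, 0, 0, 0, 0, 6]]
  ],
  "gripper": 0
}}

```text
t: 18.15
position: [0.6287, -0.1136, 0.1301]
eef_rot: [-180.0, -0.0, 143.8]
force: [-0.3, -0.0, 0.1]
opening: 0.0426
finger_force: 0.0
```

Call:
{"method": "play_rows", "body": {
  "commands": [
    [[0, 0, 0, 0, 0, 6], [0, 0, 0, 0, 0, 6], [0, 0, 0, 0, 0, 6], [0, 0, 0, 0, 0, 6], [0, 0, 0, 0, 0, 6]]
  ]
}}

```text
t: 18.57
position: [0.6287, -0.1135, 0.1302]
eef_rot: [-180.0, -0.0, 113.8]
force: [0.2, 0.2, -0.9]
opening: 0.0428
finger_force: 0.0
```

Call:
{"method": "play_rows", "body": {
  "commands": [
    [[0, 0, 0, 0, 0, 6], [0, 0, 0, 0, 0, 6], [0, 0, 0, 0, 0, 6], [0, 0, 0, 0, 0, 6], [0, 0, 0, 0, 0, 6]]
  ]
}}

```text
t: 18.98
position: [0.6287, -0.1135, 0.1301]
eef_rot: [-180.0, -0.0, 83.8]
force: [-0.8, -0.0, 1.0]
opening: 0.0425
finger_force: 0.0
```

Call:
{"method": "play_rows", "body": {
  "commands": [
    [[0, -0.006, 0.023, 0, 0, -0.6], [0, 0, 0.024, 0, 0, 0], [0, 0, 0.024, 0, 0, 0], [0, 0, 0.024, 0, 0, 0], [0, 0, 0.023, 0, 0, 0]]
  ]
}}

```text
t: 19.4
position: [0.6226, -0.1129, 0.0111]
eef_rot: [-180.0, -0.0, 84.7]
force: [-0.3, 0.3, 0.3]
opening: 0.0425
finger_force: 0.0
```

Call:
{"method": "play_rows", "body": {
  "commands": [
    [[0.008, 0, 0, 0, 0, 0], [0.008, 0, 0, 0, 0, 0], [0.007, 0, 0, 0, 0, 0], [0.005, 0, 0, 0, 0, 0], [0.004, 0, 0, 0, 0, 0]]
  ]
}}

```text
t: 19.82
position: [0.6273, -0.0804, 0.0146]
eef_rot: [179.8, 0.0, 84.8]
force: [0.8, -0.1, -1.0]
opening: 0.0431
finger_force: 0.0
```

Call:
{"method": "play_rows", "body": {
  "commands": [
    [[0.002, 0, 0, 0, 0, 0], [0.002, 0, 0, 0, 0, 0], [0.002, 0, 0, 0, 0, 0], [0.002, 0, 0, 0, 0, 0], [0.001, 0, 0, 0, 0, 0]]
  ]
}}

```text
t: 20.23
position: [0.6273, -0.0763, 0.0141]
eef_rot: [179.9, 0.4, 84.7]
force: [-3.9, -16.8, 3.5]
opening: 0.0425
finger_force: 0.0
```

Call:
{"method": "play_rows", "body": {
  "commands": [
    [[0.001, 0, 0, 0, 0, 0], [0.001, 0, 0, 0, 0, 0], [0.001, 0, 0, 0, 0, 0], [0.001, 0, 0, 0, 0, 0], [0, 0, 0, 0, 0, 0]]
  ]
}}

```text
t: 20.65
position: [0.6274, -0.0762, 0.0145]
eef_rot: [179.9, 0.7, 84.6]
force: [-5.9, -26.3, 4.5]
opening: 0.0428
finger_force: 0.0
```

Call:
{"method": "play_rows", "body": {
  "commands": [
    [[-0.01, 0, 0, 0, 0, 0], [-0.027, 0, 0, 0, 0, 0], [0, 0, -0.039, 0, 0, 0], [0, 0, -0.039, 0, 0, 0], [0, 0, -0.039, 0, 0, 0]]
  ]
}}

```text
t: 21.07
position: [0.6226, -0.1053, 0.1299]
eef_rot: [-179.9, -0.0, 84.7]
force: [0.7, 0.2, 1.0]
opening: 0.0429
finger_force: 0.0
```

Call:
{"method": "play_rows", "body": {
  "commands": [
    [[-0.02, -0.036, 0, 0, 0, 0], [-0.02, -0.036, 0, 0, 0, 0], [-0.02, -0.036, 0, 0, 0, 0], [-0.02, -0.036, 0, 0, 0, 0], [0, -0.036, 0, 0, 0, 0]]
  ]
}}

```text
t: 21.48
position: [0.4354, -0.1701, 0.1299]
eef_rot: [179.9, 0.1, 84.6]
force: [0.4, -0.3, 0.6]
opening: 0.0423
finger_force: 0.0
```

```bash
python3 look.py s7.png "(.637,0,.03)"
python3 - <<'E'
from h import *
np.set_printoptions(precision=4,suppress=True)
f=grab('top'); s=grab('scene')
a=cv2.resize(f['pixels'][170:245,280:380],(800,600),interpolation=cv2.INTER_CUBIC)
b=cv2.resize(s['pixels'][200:290,230:350],(800,600),interpolation=cv2.INTER_CUBIC)
cv2.imwrite('pics/t7.png',np.hstack([a,b])[:, :])
cv2.imwrite('pics/t7.png',cv2.resize(np.vstack([a[:, :],b]),(400,600)) if 0 else cv2.resize(np.hstack([a,b]),(800,300)))
# joint two-view fit: meter union rail, relative pose
R0=(.689,.0695,-.097)
for c,ff in (('top',f),('scene',s)):
    m=mask('meter',c,ff,(.637,0,.03))|mask('rail',c,ff,(.685,.065,.03))
    print(c,fit([(ff,m)],railpts,R0) if 0 else m.sum())
    for n,h in (('meter',1),):
        best=[]
        for g in (0,.003,.006):
            best.append(fit([(ff,m)],lambda p:railpts(p)+[meterpts((p[0]-.045*np.cos(p[2])+(.071+g)*np.sin(p[2]),p[1]-.045*np.sin(p[2])-(.071+g)*np.cos(p[2]),p[2]))],R0))
        print(best)
E
```

```text
tcp rail [-0.2288 -0.2643] 0.12989607368539902 [ 0.3989 -0.2537  0.5792]
top [ 0.6347  0.0036 -0.0861] 0.038474287828338886 in rail [-0.0475 -0.0719] 0.011942410050868782
scene [ 0.6263 -0.0311 -0.2191] 0.4142809499166235 in rail [-0.0525 -0.1073] -0.12108999317911956
top 5810
[(array([ 0.6876,  0.0701, -0.0952]), np.float64(0.041331038439472174)), (array([ 0.6872,  0.0702, -0.0965]), np.float64(0.047394283014410586)), (array([ 0.6873,  0.0713, -0.0945]), np.float64(0.0637683507137795))]
scene 6956
[(array([ 0.6902,  0.068 , -0.0954]), np.float64(0.043878045755392434)), (array([ 0.6903,  0.0678, -0.0957]), np.float64(0.044419262817260316)), (array([ 0.6904,  0.0677, -0.0942]), np.float64(0.04631521383711621))]
```

View pics/t7.png

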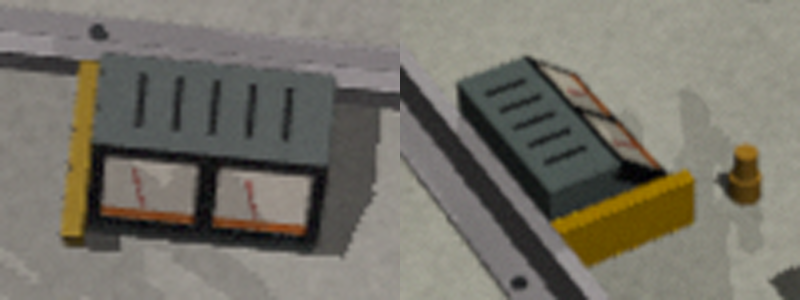

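Both views show the meter tight against the fin (top part of the picture, at (95,150)) and against the rail. The model fit favours zero gap in both cameras, and from the top camera the back gap is about 1 mm. The hand is clear, so I'll hand in.

```bash
python3 -c "
from cell import ticket
print(ticket.finish_job())"
```

```text
the job is handed in; nothing more can be done
None
```

I pushed the meter home against the rail and up to the fin on its right-hand side, moved the hand clear and handed the job in. My last camera fit put the back gap at about 1 mm and favoured no gap at the fin, the last check of the bystanders showed no movement, and no verdict came back.

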